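Seat the colour-capped reagent bottles

ROBOT

A 6-joint arm with a two-finger parallel gripper is mounted at the origin on a cart in front of the work surface, level with it; the furniture and walls round the work are solid. World frame = base frame: x ahead of the robot, y to its left, z up, the work surface at z = 0. Lengths are in mm, angles in rad, forces in N, time in s.
With the tool pointing down it reaches from about 275 to 750 mm from the base axis. Payload 10.2 kg.
Tool frame: the origin (TCP) lies at the very end of the fingers, on their centre line; the grasp point (between the pads) lies 19 mm behind it; z points along the fingers, y is the line along which they close (so a half turn about z gives the same grasp; the last joint's range is limited). The gripper opens to 85 mm and grips with 20 to 120 N. Pads are 22 mm wide; open, the fingers measure 114 mm over their backs; the gripper's body (76 mm by 85 mm) begins 54 mm behind the grasp point. The pads swing forward as they close: fully open they stand 13 mm farther back than shut.
Start: joints at [0.979, 0.313, 1.498, -0, 1.331, -0.223], TCP at [189.273, 489.701, 231.294] pointing down, gripper open.
Joint ranges: [-2.94, 2.94], [-0.97, 2.17], [0.19, 2.56], [-1.23, 4.37], [0.02, 3.11], [-2.88, 2.88]. Speed limits (rad/s): [2.39, 2.39, 3.01, 3.14, 3.14, 3.14].

INTERFACE

Orientations are given as a unit quaternion [w, x, y, z].
In Python, from rig import * gives the robot as it stands. The module is installed in compiled form; this text tells all that it offers.
- The arm moves only by the shell command python3 -m crank 'ROWS' [FORCE]. ROWS is JSON, a list that holds one entry, the list of rows, each a list of 7 numbers: the shift along the tool's x, y, z in units of 25 mm (1.0 is 25 mm), then the turn, a rotation vector about the tool's x, y, z in units of 8 degrees (1.0 is 8 degrees), then the finger opening in mm, from 0 to 85.4. A call has exactly 8 rows; each row shifts and turns the commanded pose from where the row before left it, along the tool's axes as they then stand; what a row does not reach is not made up. A row lasts 1/10 s, in which the tool goes at most 50 mm and 8.59 degrees, less where a joint would pass 70% of its speed; a pose out of reach is approached as far as the arm can. A call is refused whole if a number of a shift passes 1 or a number of a turn 1, either way. A call with a gripper value outside its range is refused whole. The fingers move at their own pace and stop on an object; FORCE is the grip in N (left out, the last holds). Time passes only in rows, so rows that do not move let the fingers close, or fill a call up. It gives the time, the measured TCP pose, the force, the opening and the grip force at its end, in the units of the state.
- sense(): the state, without advancing time (a new reading comes with each control period).
- capture(name): name is "scene" or "top"; returns the picture (420x560x3 uint8, blue, green, red); there is no depth.
- camera_model(name): a dict with "fx", "fy", "cx", "cy" (pixels), "world_from_camera" (4x4, takes a point from camera to world coordinates). Camera axes: x right, y up, looking along -z (the intrinsics and any distortion apply to the point x, -y, -z); pixel columns grow to the right and rows downward; lengths in mm; the calibration is good to about 2 mm. A picture is of the moment at which its call begins. camera_model takes no time and is no camera call.
- finish_job(): hands the job in; it is judged then, once.
The state is a dict: "time_s": time; "joints": joint angles; "dq": joint speeds; "tau": joint torques, N m; "eef_pos": TCP position; "ee_rot": TCP orientation; "force": force on the tool from outside, world axes, zero at the start; "wrist_torque": the same for the moment, N m; "grip_width": opening from 0.0 (shut) to 1.0 (fully open); "grip_force": force on a finger pad.
Only numpy, scipy, OpenCV 4.12 (cv2) and the standard library are available. Lean on these libraries where they do the work, as an engineer would, in place of code of your own. Each camera call takes 0.05 s, during which the arm holds its last target. There are 200 camera calls.

TASK

Pick out the four small reagent bottles with coloured caps and put each into the bottle seat whose collar has the colour of its cap (green, blue, red, yellow), standing upright and flat inside the collar. Keep them upright and set them down gently rather than dropping them. Leave the white-capped bottle and the jar of picks where they stand.

Things in the scene. Friction and masses are not known exactly. Their poses are not given: they have to be found in the camera images.
- green_bottle: small loose squat white bottle with a green screw cap: 40 mm diameter, about 58 mm tall overall, straight round wall in its lower part (grip there, tips 15 mm or more above its foot), 30 to 70 g. Origin: centre of its underside; z up along its axis.
- blue_bottle: small loose squat white bottle with a blue screw cap: 40 mm diameter, about 58 mm tall overall, straight round wall in its lower part (grip there, tips 15 mm or more above its foot), 30 to 70 g. Origin: centre of its underside; z up along its axis.
- red_bottle: small loose squat white bottle with a red screw cap: 40 mm diameter, about 58 mm tall overall, straight round wall in its lower part (grip there, tips 15 mm or more above its foot), 30 to 70 g. Origin: centre of its underside; z up along its axis.
- yellow_bottle: small loose squat white bottle with a yellow screw cap: 40 mm diameter, about 58 mm tall overall, straight round wall in its lower part (grip there, tips 15 mm or more above its foot), 30 to 70 g. Origin: centre of its underside; z up along its axis.
- green_seat: fixed round bottle seat on the table with a green collar: flat grey disc 84 mm diameter, 5 mm thick, on it the green collar, inner diameter 60 mm, outer 72 mm, its top 13 mm above the table. The bottle stands inside the collar on the disc, its underside then 5 mm above the table. Origin: centre of the disc's underside, at table height; z up.
- blue_seat: fixed round bottle seat on the table with a blue collar: flat grey disc 84 mm diameter, 5 mm thick, on it the blue collar, inner diameter 60 mm, outer 72 mm, its top 13 mm above the table. The bottle stands inside the collar on the disc, its underside then 5 mm above the table. Origin: centre of the disc's underside, at table height; z up.
- red_seat: fixed round bottle seat on the table with a red collar: flat grey disc 84 mm diameter, 5 mm thick, on it the red collar, inner diameter 60 mm, outer 72 mm, its top 13 mm above the table. The bottle stands inside the collar on the disc, its underside then 5 mm above the table. Origin: centre of the disc's underside, at table height; z up.
- yellow_seat: fixed round bottle seat on the table with a yellow collar: flat grey disc 84 mm diameter, 5 mm thick, on it the yellow collar, inner diameter 60 mm, outer 72 mm, its top 13 mm above the table. The bottle stands inside the collar on the disc, its underside then 5 mm above the table. Origin: centre of the disc's underside, at table height; z up.
- white_bottle: the same small bottle (40 mm diameter, about 58 mm tall) with a white cap, loose: a spare that stays where it is. Origin: centre of its underside; z up.
- pick_jar: loose clear jar of wooden picks, 51 mm diameter, 78 mm tall: stays where it is. Origin: centre of its underside; z up.
Things that resemble listed ones, but are neither listed nor needed, are in the scene too. What is shaped like the red_seat but purple is not meant.

How it is judged:
By the outcome, as a careful person would: the job done as asked, in the order asked, and still so for the second after the job is handed in, with the robot touching nothing.
It also fails if it takes over 106 s, if anything falls off the work surface, if the arm or the gripper's body presses on something with over 40 N, if the wrist force passes 120 N, or if a joint passes its speed limit or range.

## Working session

There is one attempt and no reset: what is moved stays moved. The work goes in short steps, Python scripts to look and compute and a shell command to move; the robot and the scene stay as the last step left them, time stands still between calls to the robot, and variables do not carry over. Pictures are saved under pics/ and viewed, at most 14 in all, crops included, and the job is handed in when it is done.

```bash
mkdir -p pics; python3 - <<'E'
from rig import *
import cv2
for n in("top","scene"):
    im=capture(n); cv2.imwrite(f"pics/{n}0.png",im)
    m=camera_model(n); print(n,{k:(v if not hasattr(v,'tolist') else v.tolist()) for k,v in m.items()})
print(sense())
E
```

```text
top {'fx': 382.70969919314535, 'fy': 382.70969919314535, 'cx': 280.02007899612755, 'cy': 211.64807955811474, 'world_from_camera': [[-0.0048314778602014195, 0.9893210744220978, -0.14567247003463674, 423.75136514995705], [-0.9998394328292612, -0.0072929922234408525, -0.016368287145873007, 83.2967906078142], [-0.0172558796167365, 0.145569996801314, 0.9891974578666879, 927.8350137214494], [0.0, 0.0, 0.0, 1.0]]}
scene {'fx': 489.3436782140791, 'fy': 489.3436782140791, 'cx': 284.03665771725036, 'cy': 210.22578753951186, 'world_from_camera': [[0.8325761516273849, 0.35670496499647164, -0.4237670582857991, 92.60995527970603], [-0.5538265550647424, 0.5227508533390114, -0.6480800045044246, -628.1660243858643], [-0.009648763985799938, 0.7742694061372962, 0.6327825756714109, 750.49488839078], [0.0, 0.0, 0.0, 1.0]]}
{'time_s': 0.1, 'joints': array([ 9.78592075e-01,  3.13375364e-01,  1.49834537e+00,  1.98148285e-05,
        1.33098929e+00, -2.23409022e-01]), 'dq': array([-0.0013292 , -0.00037234, -0.001536  , -0.00064794, -0.0008756 ,
        0.00036727]), 'tau': array([ 2.85122856e-03, -4.12900186e+01, -2.60144877e+01, -2.12904747e-04,
        3.01062879e-03,  6.22092116e-06]), 'eef_pos': array([189.14301976, 489.50819854, 230.80778717]), 'ee_rot': array([-2.30405859e-04,  1.83356684e-01,  9.83046293e-01, -5.09051922e-04]), 'force': array([ 0.70036531, -0.54952698, -0.36753568]), 'wrist_torque': array([ 0.01198963, -0.01369562, -0.01272106]), 'grip_force': 0.0, 'grip_width': 0.998154211525192}
```

View pics/top0.png

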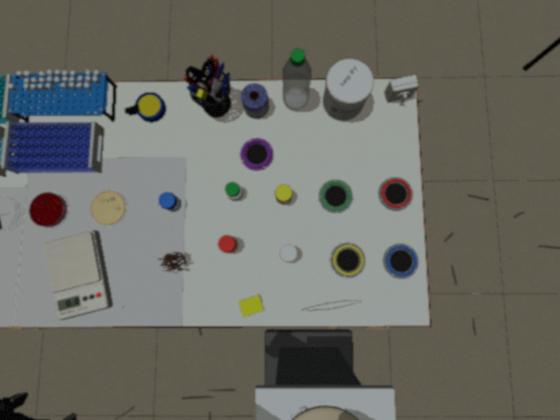

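View pics/scene0.png

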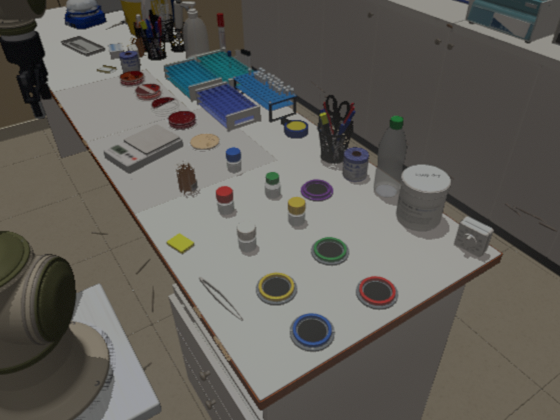

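The top view shows these:
- **Bottles:** green cap (233,190), yellow (284,193), blue (168,200), red (227,244) and white (289,253).
- **Seats:** green (335,195), red (395,193), yellow (348,260) and blue (400,260).
- **Ruled out:** the purple ring (256,154) is the decoy seat. The yellow/blue tub at (150,107) and the red dishes aren't bottles.

I'll confirm in an enlarged crop.

```bash
cat > h.py <<'E'
import numpy as np, cv2
from rig import *
def ray(n,u,v,z):
    m=camera_model(n);T=np.array(m["world_from_camera"])
    d=T[:3,:3]@np.array([(u-m["cx"])/m["fx"],-(v-m["cy"])/m["fy"],-1]);o=T[:3,3]
    return o+d*(z-o[2])/d[2]
def blob(im,u,v,hue,r=22,smin=90,vmin=40):
    """centre and size of the min enclosing circle of saturated pixels of hue near (u,v)"""
    h=cv2.cvtColor(im,cv2.COLOR_BGR2HSV).astype(int)
    d=abs((h[...,0]-hue+90)%180-90)
    m=((d<14)&(h[...,1]>smin)&(h[...,2]>vmin)).astype(np.uint8)
    k=np.zeros_like(m);k[v-r:v+r,u-r:u+r]=1;m*=k
    p=cv2.findNonZero(m).reshape(-1,2)
    lo,hi=np.percentile(p,2,0),np.percentile(p,98,0)
    return (lo+hi)/2,hi-lo+1,p.mean(0)
HUE=dict(green=70,blue=110,red=0,yellow=28)
E
python3 - <<'E'
from h import *
t=cv2.imread("pics/top0.png");s=cv2.imread("pics/scene0.png")
cv2.imwrite("pics/tc.png",cv2.resize(t[135:285,150:430],None,fx=2.8,fy=2.8,interpolation=cv2.INTER_CUBIC))
cv2.imwrite("pics/sc.png",cv2.resize(s[140:355,170:430],None,fx=2.75,fy=2.75,interpolation=cv2.INTER_CUBIC))
B=dict(green=[(233,190),(272,178)],yellow=[(284,193),(297,205)],blue=[(168,200),(233,155)],red=[(227,244),(224,194)])
S=dict(green=[(335,195),(330,250)],red=[(395,193),(377,291)],yellow=[(348,260),(276,287)],blue=[(400,260),(312,330)])
for k,z,r1,r2 in((B,58,12,12),(S,13,22,24)):
  for c,(a,b) in k.items():
    for n,im,p,r in(("top",t,a,r1),("scene",s,b,r2)):
      q,w,mm=blob(im,*p,HUE[c],r); print(c,z,n,q,w,mm.round(1),ray(n,*q,z).round(1),'mean',ray(n,*mm,z).round(1)[:2])
print(ray("top",289,253,58))
E
```

```text
green 58 top [232. 189.] [13. 13.] [232.  188.8] [605.8 209.   58. ] mean [606.2 208.9]
green 58 scene [272.  175.5] [11.  8.] [271.9 175.7] [606.5 209.6  58. ] mean [605.9 209.2]
yellow 58 top [283.5 193. ] [16. 17.] [283.3 193.2] [595.4  89.4  58. ] mean [595.   89.9]
yellow 58 scene [296. 205.] [17. 17.] [296.1 205.1] [589.1  81.4  58. ] mean [589.3  81. ]
blue 58 top [167.11 200.5 ] [17.22 16.  ] [167.3 200.2] [579.9 359.5  58. ] mean [580.5 359. ]
blue 58 scene [233. 154.] [13. 13.] [232.8 153.8] [574.7 348.9  58. ] mean [574.8 350.2]
red 58 top [227.  243.5] [17. 16.] [227.  243.6] [479.5 218.7  58. ] mean [479.3 218.7]
red 58 scene [223.8 194. ] [15.4 17. ] [223.9 193.9] [473.3 210.2  58. ] mean [473.8 210.4]
green 13 top [336.   195.36] [29.   28.28] [335.4 195.7] [597.4 -37.6  13. ] mean [596.7 -36.2]
green 13 scene [329.5 248.5] [32. 22.] [329.7 249.3] [595.3 -37.8  13. ] mean [594.1 -40.1]
red 13 top [396. 193.] [29. 29.] [395.3 193.4] [ 602.  -182.6   13. ] mean [ 601.2 -180.9]
red 13 scene [377.  290.5] [35. 28.] [377.2 290.9] [ 599.4 -185.5   13. ] mean [ 599.  -186.5]
yellow 13 top [347.5 259.5] [30. 30.] [347.5 259.8] [442.9 -60.7  13. ] mean [442.2 -60.8]
yellow 13 scene [275.74 286.24] [34.48 27.48] [275.8 287. ] [439.6 -63.7  13. ] mean [438.6 -65.6]
blue 13 top [401.5 260.5] [30. 30.] [400.5 260.9] [ 439.9 -187.6   13. ] mean [ 438.9 -185.3]
blue 13 scene [311.5 329.5] [38. 32.] [312.  330.5] [ 436.7 -188.9   13. ] mean [ 436.1 -191.3]
[457.20311474  77.84243893  58.        ]
```

View pics/tc.png

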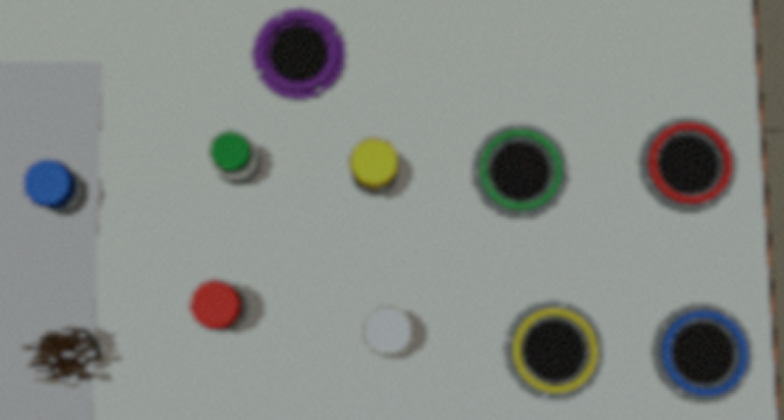

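View pics/sc.png

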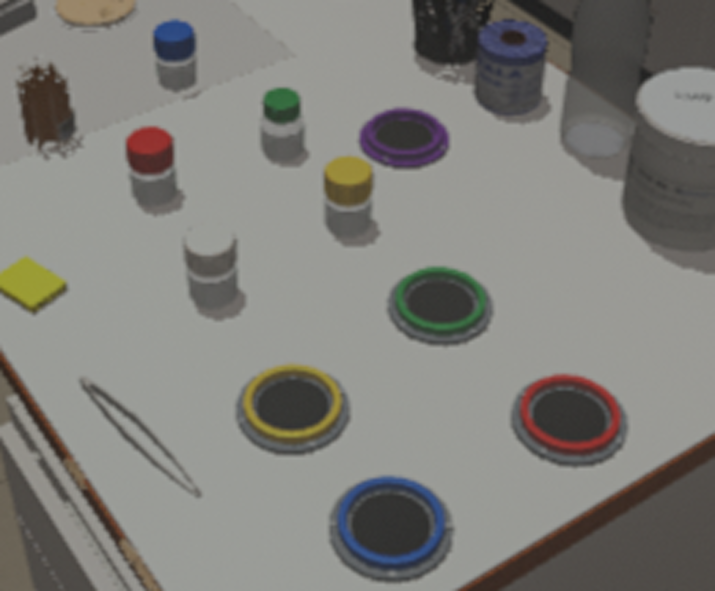

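The crops confirm the bottles and seats by colour, and the purple ring is the decoy. The green cap is narrower, but it sits on the same white body. The two cameras agree to about 2 mm.

| | Bottle (x, y) | Seat (x, y) |
|---|---|---|
| green | (606,209) | (597,-37) |
| blue | (580,360) | (439,-187) |
| red | (479,219) | (601,-182) |
| yellow | (595,89.5) | (442,-61) |

First I'll turn the tool so its y lies along world y, then head for the green bottle.

```bash
cat > go.py <<'E'
import sys
from h import *
from scipy.spatial.transform import Rotation as R
s=sense();t=np.array([float(a) for a in sys.argv[1:4]]);q=s["ee_rot"]
r=R.from_quat([*q[1:],q[0]]);d=t-s["eef_pos"]
w=R.from_matrix(np.diag([-1.,1,-1]))
print("t",round(s["time_s"],2),"pos",s["eef_pos"].round(1),"units",(r.inv().apply(d)/25).round(2),"turn",((r.inv()*w).as_rotvec(True)/8).round(2),"F",s["force"].round(1),"grip",round(s["grip_width"]*85.4,1),round(s["grip_force"],1))
E
python3 -m crank '[[[0,0,0,0,0,-0.88,85],[0,0,0,0,0,-0.88,85],[0,0,0,0,0,-0.88,85],[-0.6,-0.4,0,0,0,0,85],[-1,-0.67,0,0,0,0,85],[-1,-0.67,0,0,0,0,85],[-1,-0.67,0,0,0,0,85],[-1,-0.67,0,0,0,0,85]]]' 40
python3 -m crank '[[[-1,-0.67,0,0,0,0,85],[-1,-0.67,0,0,0,0,85],[-1,-0.67,0,0,0,0,85],[-1,-0.67,0,0,0,0,85],[-1,-0.67,0,0,0,0,85],[-1,-0.67,0,0,0,0,85],[-1,-0.67,0,0,0,0,85],[-0.5,-0.3,0,0,0,0,85]]]'
python3 go.py 606 209 80
```

```text
time_s: 0.9
eef_pos: [305.0, 411.8, 231.0]
ee_rot: [-0.0, 0.0, 1.0, -0.0]
force: [0.4, 0.9, 0.0]
grip_width: 0.997
grip_force: 0.0
time_s: 1.7
eef_pos: [493.1, 286.5, 230.7]
ee_rot: [-0.0, 0.001, 1.0, -0.0]
force: [0.0, 0.7, 0.5]
grip_width: 0.996
grip_force: 0.0
t 1.7 pos [493.1 286.5 230.7] units [-4.53 -3.09  6.03] turn [-0.   -0.01 -0.01] F [0.  0.7 0.5] grip 85.1 0.0
```

```bash
python3 -m crank '[[[-0.9,-0.62,0.6,0,0,0,85],[-0.9,-0.62,0.8,0,0,0,85],[-0.9,-0.62,0.9,0,0,0,85],[-0.9,-0.62,0.9,0,0,0,85],[-0.93,-0.61,0.9,0,0,0,85],[0,0,0.9,0,0,0,85],[0,0,0.5,0,0,0,85],[0,0,0,0,0,0,85]]]'
python3 go.py 606 209 15
python3 - <<'E'
from h import *
cv2.imwrite("pics/g1.png",cv2.resize(capture("scene")[90:290,150:410],None,fx=3,fy=3))
E
```

```text
time_s: 2.5
eef_pos: [603.7, 211.1, 92.1]
ee_rot: [-0.002, -0.0, 1.0, -0.0]
force: [-0.7, 0.4, 0.1]
grip_width: 0.996
grip_force: 0.0
t 2.5 pos [603.7 211.1  92.1] units [-0.11 -0.08  3.08] turn [-0.   -0.03  0.  ] F [-0.7  0.4  0.1] grip 85.1 0.0
```

View pics/g1.png

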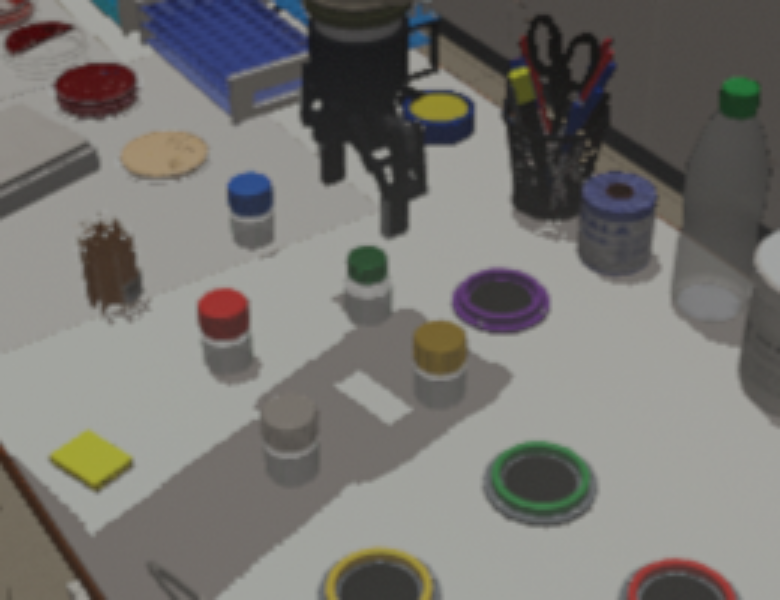

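The gripper straddles the green bottle (crop 368,285), open and directly above it. Now I'll descend and grip.

```bash
python3 -m crank '[[[-0.11,-0.08,0.4,0,0,0,85],[0,0,0.8,0,0,0,85],[0,0,0.8,0,0,0,85],[0,0,0.7,0,0,0,85],[0,0,0.38,0,0,0,85],[0,0,0,0,0,0,60],[0,0,0,0,0,0,30],[0,0,0,0,0,0,30]]]' 30
python3 go.py 606 209 15
python3 -m crank '[[[0,0,0,0,0,0,30],[0,0,0,0,0,0,30],[0,0,0,0,0,0,30],[0,0,0,0,0,0,30],[0,0,0,0,0,0,30],[0,0,0,0,0,0,30],[0,0,-0.1,0,0,0,30],[0,0,-0.2,0,0,0,30]]]'
python3 go.py 606 209 120
```

```text
time_s: 3.35
eef_pos: [608.4, 208.8, 18.0]
ee_rot: [0.001, 0.0, 1.0, 0.0]
force: [-0.4, 2.8, 2.1]
grip_width: 0.507
grip_force: 1.5
t 3.35 pos [608.4 208.8  18. ] units [0.09 0.01 0.12] turn [ 0.    0.01 -0.  ] F [-0.4  2.8  2.1] grip 43.3 1.5
time_s: 4.15
eef_pos: [607.5, 208.6, 24.3]
ee_rot: [-0.0, 0.0, 1.0, -0.0]
force: [0.9, -0.3, -0.6]
grip_width: 0.442
grip_force: 30.3
t 4.15 pos [607.5 208.6  24.3] units [ 0.06  0.02 -3.83] turn [-0.   -0.01 -0.  ] F [ 0.9 -0.3 -0.6] grip 37.8 30.3
```

```bash
python3 -m crank '[[[0,0,-0.6,0,0,0,30],[0,0,-1,0,0,0,30],[0,0,-1,0,0,0,30],[0,-0.3,-0.8,0,0,0,30],[0,-0.7,-0.3,0,0,0,30],[0,-1,0,0,0,0,30],[0,-1,0,0,0,0,30],[0.1,-1,0,0,0,0,30]]]'
python3 -m crank '[[[0.1,-1,0,0,0,0,30],[0.1,-1,0,0,0,0,30],[0.1,-1,0,0,0,0,30],[0,-1,0,0,0,0,30],[0,-1,0,0,0,0,30],[0,-0.6,0,0,0,0,30],[0,-0.3,0,0,0,0,30],[0,0,0,0,0,0,30]]]'
python3 go.py 597 -37 22
```

```text
time_s: 4.95
eef_pos: [604.9, 106.7, 116.7]
ee_rot: [-0.0, 0.0, 1.0, -0.0]
force: [-0.6, 0.3, -0.8]
grip_width: 0.446
grip_force: 30.3
time_s: 5.75
eef_pos: [597.5, -39.5, 116.7]
ee_rot: [-0.0, 0.001, 1.0, 0.0]
force: [-0.6, 0.7, -1.1]
grip_width: 0.446
grip_force: 30.3
t 5.75 pos [597.5 -39.5 116.7] units [0.02 0.1  3.79] turn [ 0.   -0.   -0.01] F [-0.6  0.7 -1.1] grip 38.1 30.3
```

```bash
python3 -m crank '[[[0,0.1,0.6,0,0,0,30],[0,0,0.9,0,0,0,30],[0,0,0.9,0,0,0,30],[0,0,0.7,0,0,0,30],[0,0,0.3,0,0,0,30],[0,0,0.2,0,0,0,30],[0,0,0.1,0,0,0,30],[0,0,0,0,0,0,30]]]'
python3 go.py 597 -37 22
```

```text
time_s: 6.55
eef_pos: [597.9, -36.2, 24.7]
ee_rot: [0.0, -0.0, 1.0, -0.0]
force: [0.3, -0.4, -1.0]
grip_width: 0.448
grip_force: 30.3
t 6.55 pos [597.9 -36.2  24.7] units [ 0.04 -0.03  0.11] turn [-0.  0.  0.] F [ 0.3 -0.4 -1. ] grip 38.2 30.3
```

```bash
python3 -m crank '[[[0,0,0.03,0,0,0,30],[0,0,0.03,0,0,0,30],[0,0,0.03,0,0,0,30],[0,0,0.02,0,0,0,30],[0,0,0,0,0,0,30],[0,0,0,0,0,0,30],[0,0,0,0,0,0,30],[0,0,0,0,0,0,30]]]'
python3 go.py 597 -37 22
python3 - <<'E'
from h import *
cv2.imwrite("pics/g2.png",cv2.resize(capture("scene")[160:310,240:430],None,fx=4,fy=4))
E
```

```text
time_s: 7.35
eef_pos: [598.0, -36.4, 23.2]
ee_rot: [0.0, 0.0, 1.0, -0.0]
force: [-5.2, 0.8, 10.7]
grip_width: 0.443
grip_force: 31.3
t 7.35 pos [598.  -36.4  23.2] units [ 0.04 -0.02  0.05] turn [-0.    0.01 -0.  ] F [-5.2  0.8 10.7] grip 37.8 31.3
```

View pics/g2.png

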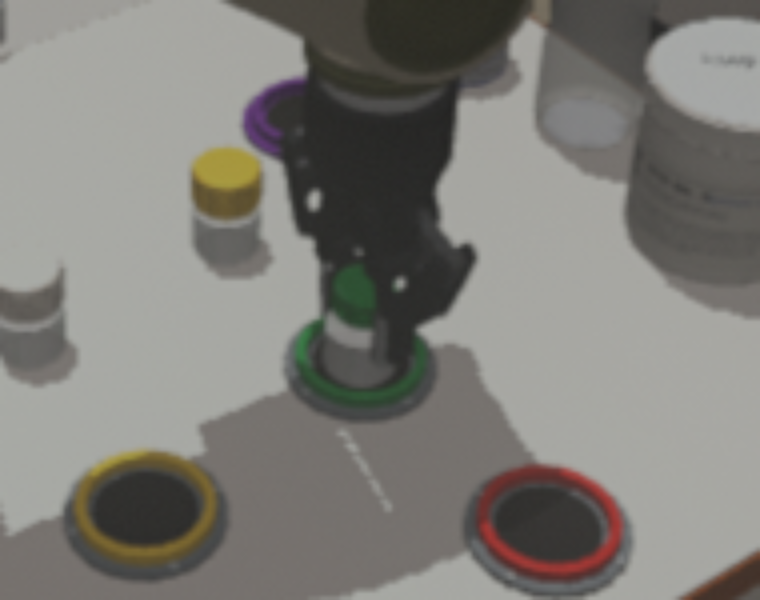

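Green stands inside its collar (crop 360,365), with about 10 N of contact at z=23. Now I'll release, rise and go to blue.

```bash
python3 -m crank '[[[0,0,-0.02,0,0,0,45],[0,0,0,0,0,0,55],[0,0,0,0,0,0,70],[0,0,0,0,0,0,70],[0,0,-0.5,0,0,0,70],[0,0,-1,0,0,0,70],[0,0,-1,0,0,0,70],[0,0.2,-1,0,0,0,70]]]'
python3 -m crank '[[[0.1,0.6,-0.5,0,0,0,85],[0.1,1,-0.2,0,0,0,85],[0.1,1,0,0,0,0,85],[0.1,1,0,0,0,0,85],[0.1,1,0,0,0,0,85],[0.1,1,0,0,0,0,85],[0.1,1,0,0,0,0,85],[0,1,0,0,0,0,85]]]'
python3 -m crank '[[[0,1,0,0,0,0,85],[0,1,0,0,0,0,85],[0,1,0,0,0,0,85],[0,1,0,0,0,0,85],[0,1,0,0,0,0,85],[0,1,0,0,0,0,85],[0,1,0,0,0,0,85],[0,0.6,0,0,0,0,85]]]'
python3 go.py 580 360 17
```

```text
time_s: 8.2
eef_pos: [597.8, -31.8, 111.5]
ee_rot: [0.0, 0.0, 1.0, -0.0]
force: [1.2, -0.2, -0.4]
grip_width: 0.819
grip_force: 0.0
time_s: 9.0
eef_pos: [579.3, 160.5, 127.1]
ee_rot: [-0.0, -0.0, 1.0, 0.0]
force: [0.6, 0.1, 0.4]
grip_width: 0.994
grip_force: 0.0
time_s: 9.8
eef_pos: [579.0, 351.1, 126.9]
ee_rot: [-0.0, -0.001, 1.0, 0.0]
force: [-0.2, -0.2, -0.7]
grip_width: 0.994
grip_force: 0.0
t 9.8 pos [579.  351.1 126.9] units [-0.04  0.35  4.39] turn [ 0.   -0.01  0.01] F [-0.2 -0.2 -0.7] grip 84.9 0.0
```

```bash
python3 -m crank '[[[0,0.2,0.4,0,0,0,85],[0,0.06,0.9,0,0,0,85],[0,0,0.9,0,0,0,85],[0,0,0.9,0,0,0,85],[0,0,0.8,0,0,0,85],[0,0,0.4,0,0,0,85],[0,0,0.1,0,0,0,85],[0,0,0,0,0,0,60]]]'
python3 go.py 580 360 17
python3 -m crank '[[[0,0,0,0,0,0,30],[0,0,0,0,0,0,30],[0,0,0,0,0,0,30],[0,0,0,0,0,0,30],[0,0,0,0,0,0,30],[0,0,0,0,0,0,30],[0,0,0,0,0,0,30],[0,0,0,0,0,0,30]]]'
python3 go.py 439 -187 22
```

```text
time_s: 10.6
eef_pos: [580.3, 355.1, 17.3]
ee_rot: [0.0, 0.0, 1.0, 0.0]
force: [-0.5, 0.5, 0.0]
grip_width: 0.855
grip_force: 0.0
t 10.6 pos [580.3 355.1  17.3] units [0.01 0.2  0.01] turn [ 0.  0. -0.] F [-0.5  0.5  0. ] grip 73.0 0.0
time_s: 11.4
eef_pos: [580.8, 355.4, 18.3]
ee_rot: [0.001, 0.0, 1.0, 0.0]
force: [-0.7, -0.3, 5.4]
grip_width: 0.444
grip_force: 30.4
t 11.4 pos [580.8 355.4  18.3] units [  5.67 -21.7   -0.17] turn [ 0.    0.01 -0.  ] F [-0.7 -0.3  5.4] grip 37.9 30.4
```

```bash
python3 -m crank '[[[0,0,-0.3,0,0,0,30],[0,0,-0.7,0,0,0,30],[0,0,-1,0,0,0,30],[0,0,-1,0,0,0,30],[0,-0.4,-0.8,0,0,0,30],[0.1,-0.7,-0.3,0,0,0,30],[0.25,-1,0,0,0,0,30],[0.3,-1,0,0,0,0,30]]]'
python3 -m crank '[[[0.3,-1,0,0,0,0,30],[0.3,-1,0,0,0,0,30],[0.3,-1,0,0,0,0,30],[0.3,-1,0,0,0,0,30],[0.3,-1,0,0,0,0,30],[0.3,-1,0,0,0,0,30],[0.3,-1,0,0,0,0,30],[0.3,-1,0,0,0,0,30]]]'
python3 -m crank '[[[0.3,-1,0,0,0,0,30],[0.3,-1,0,0,0,0,30],[0.3,-1,0,0,0,0,30],[0.3,-1,0,0,0,0,30],[0.3,-1,0,0,0,0,30],[0.3,-1,0,0,0,0,30],[0.3,-1,0,0,0,0,30],[0.2,-0.7,0,0,0,0,30]]]'
python3 go.py 439 -187 24
```

```text
time_s: 12.2
eef_pos: [563.7, 276.9, 120.0]
ee_rot: [0.0, -0.0, 1.0, 0.0]
force: [0.0, 0.0, -0.3]
grip_width: 0.445
grip_force: 30.3
time_s: 13.0
eef_pos: [503.5, 76.7, 119.9]
ee_rot: [0.0, 0.0, 1.0, -0.0]
force: [0.3, -0.4, 0.5]
grip_width: 0.443
grip_force: 30.3
time_s: 13.8
eef_pos: [445.9, -116.2, 120.0]
ee_rot: [0.0, 0.001, 1.0, -0.0]
force: [-0.2, -0.7, -0.3]
grip_width: 0.443
grip_force: 30.3
t 13.8 pos [ 445.9 -116.2  120. ] units [ 0.28 -2.83  3.84] turn [-0.    0.   -0.01] F [-0.2 -0.7 -0.3] grip 37.9 30.3
```

```bash
python3 -m crank '[[[0.28,-0.9,0,0,0,0,30],[0,-0.9,0,0,0,0,30],[0,-0.7,0,0,0,0,30],[0,-0.3,0.4,0,0,0,30],[0,0,0.9,0,0,0,30],[0,0,0.9,0,0,0,30],[0,0,0.8,0,0,0,30],[0,0,0.5,0,0,0,30]]]'
python3 go.py 439 -187 24
```

```text
time_s: 14.6
eef_pos: [438.7, -183.8, 30.2]
ee_rot: [-0.001, -0.0, 1.0, 0.001]
force: [0.4, 0.0, -0.8]
grip_width: 0.442
grip_force: 30.3
t 14.6 pos [ 438.7 -183.8   30.2] units [-0.01 -0.13  0.25] turn [ 0.01 -0.01  0.  ] F [ 0.4  0.  -0.8] grip 37.7 30.3
```

```bash
python3 -m crank '[[[0,-0.1,0.05,0,0,0,30],[0,0,0.04,0,0,0,30],[0,0,0.03,0,0,0,30],[0,0,0.03,0,0,0,30],[0,0,0,0,0,0,30],[0,0,0,0,0,0,30],[0,0,0,0,0,0,30],[0,0,0,0,0,0,30]]]'
python3 go.py 439 -187 24
```

```text
time_s: 15.4
eef_pos: [439.4, -187.4, 28.4]
ee_rot: [0.0, 0.0, 1.0, -0.0]
force: [0.3, 0.1, 0.6]
grip_width: 0.436
grip_force: 30.3
t 15.4 pos [ 439.4 -187.4   28.4] units [0.02 0.01 0.18] turn [-0.  0. -0.] F [0.3 0.1 0.6] grip 37.3 30.3
```

```bash
python3 -m crank '[[[0,0,0.06,0,0,0,30],[0,0,0.04,0,0,0,30],[0,0,0.03,0,0,0,30],[0,0,0.03,0,0,0,30],[0,0,0.02,0,0,0,30],[0,0,0,0,0,0,30],[0,0,0,0,0,0,30],[0,0,0,0,0,0,30]]]'
python3 go.py 439 -187 24
python3 - <<'E'
from h import *
cv2.imwrite("pics/b2.png",cv2.resize(capture("scene")[210:360,210:400],None,fx=4,fy=4))
E
```

```text
time_s: 16.2
eef_pos: [439.4, -187.4, 23.8]
ee_rot: [0.0, 0.0, 1.0, -0.0]
force: [-0.1, 1.0, -0.4]
grip_width: 0.445
grip_force: 30.3
t 16.2 pos [ 439.4 -187.4   23.8] units [ 0.02  0.01 -0.01] turn [-0.  0. -0.] F [-0.1  1.  -0.4] grip 38.0 30.3
```

View pics/b2.png

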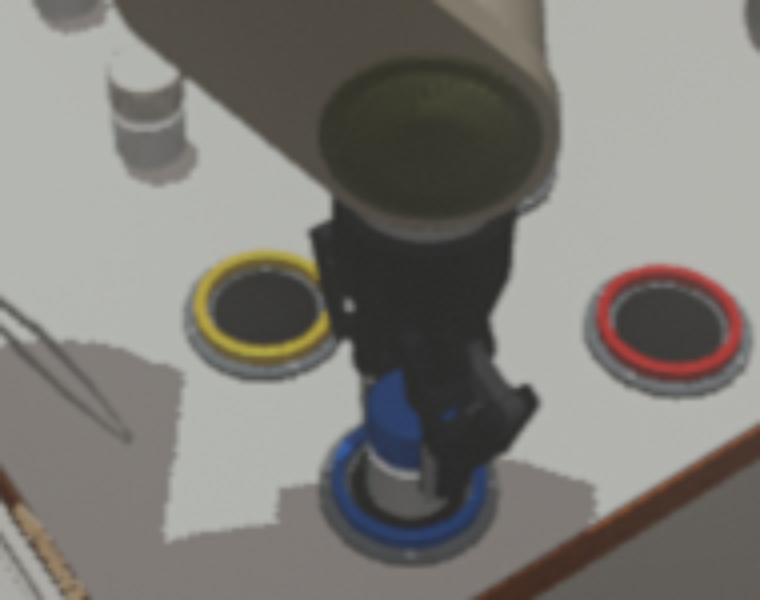

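Blue is centred over its collar (crop 405,490) and not yet in contact. I'll creep down the last millimetre.

```bash
python3 -m crank '[[[0,0,0.02,0,0,0,30],[0,0,0.02,0,0,0,30],[0,0,0.01,0,0,0,30],[0,0,0,0,0,0,30],[0,0,0,0,0,0,30],[0,0,0,0,0,0,30],[0,0,0,0,0,0,30],[0,0,0,0,0,0,30]]]'
python3 go.py 439 -187 24
```

```text
time_s: 17.05
eef_pos: [439.4, -187.4, 23.2]
ee_rot: [0.0, 0.0, 1.0, -0.0]
force: [-2.5, 1.6, 9.9]
grip_width: 0.44
grip_force: 31.1
t 17.05 pos [ 439.4 -187.4   23.2] units [ 0.02  0.02 -0.03] turn [-0.  0. -0.] F [-2.5  1.6  9.9] grip 37.6 31.1
```

```bash
python3 -m crank '[[[0,0,-0.02,0,0,0,45],[0,0,0,0,0,0,55],[0,0,0,0,0,0,70],[0,0,0,0,0,0,70],[0,0,-0.5,0,0,0,70],[0,0,-1,0,0,0,70],[0,0,-1,0,0,0,70],[0,0.2,-1,0,0,0,70]]]'
python3 -m crank '[[[-0.1,0.6,-0.5,0,0,0,85],[-0.2,1,-0.2,0,0,0,85],[-0.2,1,0,0,0,0,85],[-0.2,1,0,0,0,0,85],[-0.2,1,0,0,0,0,85],[-0.2,1,0,0,0,0,85],[-0.2,1,0,0,0,0,85],[-0.2,1,0,0,0,0,85]]]'
python3 -m crank '[[[-0.1,1,0,0,0,0,85],[0,1,0,0,0,0,85],[0,1,0,0,0,0,85],[0,1,0,0,0,0,85],[0,1,0,0,0,0,85],[0,1,0,0,0,0,85],[0,1,0,0,0,0,85],[0,0.8,0,0,0,0,85]]]'
python3 go.py 479 219 17
```

```text
time_s: 17.85
eef_pos: [439.4, -182.6, 112.4]
ee_rot: [0.0, 0.0, 1.0, -0.0]
force: [0.7, -0.0, 0.2]
grip_width: 0.822
grip_force: 0.0
time_s: 18.65
eef_pos: [476.6, 9.6, 128.1]
ee_rot: [-0.0, -0.0, 1.0, 0.0]
force: [-0.1, -0.8, 0.3]
grip_width: 0.996
grip_force: 0.0
time_s: 19.45
eef_pos: [478.5, 204.7, 128.0]
ee_rot: [-0.0, -0.0, 1.0, 0.0]
force: [0.4, -0.1, 0.5]
grip_width: 0.994
grip_force: 0.0
t 19.45 pos [478.5 204.7 128. ] units [-0.02  0.57  4.44] turn [ 0.   -0.    0.01] F [ 0.4 -0.1  0.5] grip 84.9 0.0
```

```bash
python3 -m crank '[[[0,0.35,0.4,0,0,0,85],[0,0.2,0.9,0,0,0,85],[0,0,0.9,0,0,0,85],[0,0,0.9,0,0,0,85],[0,0,0.8,0,0,0,85],[0,0,0.4,0,0,0,85],[0,0,0.12,0,0,0,85],[0,0,0,0,0,0,60]]]'
python3 go.py 479 219 17
python3 -m crank '[[[0,0,0,0,0,0,30],[0,0,0,0,0,0,30],[0,0,0,0,0,0,30],[0,0,0,0,0,0,30],[0,0,0,0,0,0,30],[0,0,0,0,0,0,30],[0,0,0,0,0,0,30],[0,0,0,0,0,0,30]]]'
python3 go.py 601 -182 22
```

```text
time_s: 20.25
eef_pos: [479.5, 216.4, 17.6]
ee_rot: [-0.0, 0.0, 1.0, -0.0]
force: [0.5, 0.6, 0.4]
grip_width: 0.852
grip_force: 0.0
t 20.25 pos [479.5 216.4  17.6] units [0.02 0.1  0.02] turn [-0. -0. -0.] F [0.5 0.6 0.4] grip 72.8 0.0
time_s: 21.05
eef_pos: [480.0, 216.5, 18.5]
ee_rot: [0.001, 0.0, 1.0, 0.0]
force: [-1.2, -0.6, 6.0]
grip_width: 0.439
grip_force: 29.9
t 21.05 pos [480.  216.5  18.5] units [ -4.84 -15.94  -0.14] turn [ 0.    0.01 -0.  ] F [-1.2 -0.6  6. ] grip 37.5 29.9
```

```bash
python3 -m crank '[[[0,0,-0.3,0,0,0,30],[0,0,-0.7,0,0,0,30],[0,0,-1,0,0,0,30],[0,0,-1,0,0,0,30],[0,-0.4,-0.8,0,0,0,30],[-0.1,-0.7,-0.3,0,0,0,30],[-0.25,-1,0,0,0,0,30],[-0.3,-1,0,0,0,0,30]]]'
python3 -m crank '[[[-0.3,-1,0,0,0,0,30],[-0.4,-1,0,0,0,0,30],[-0.4,-1,0,0,0,0,30],[-0.4,-1,0,0,0,0,30],[-0.4,-1,0,0,0,0,30],[-0.4,-1,0,0,0,0,30],[-0.4,-1,0,0,0,0,30],[-0.4,-1,0,0,0,0,30]]]'
python3 -m crank '[[[-0.4,-1,0,0,0,0,30],[-0.4,-1,0,0,0,0,30],[-0.2,-1,0,0,0,0,30],[0,-1,0,0,0,0,30],[0,-0.6,0,0,0,0,30],[0,-0.2,0.3,0,0,0,30],[0,0,0.7,0,0,0,30],[0,0,0.7,0,0,0,30]]]'
python3 go.py 601 -182 24
```

```text
time_s: 21.85
eef_pos: [495.8, 138.2, 121.0]
ee_rot: [0.001, -0.0, 1.0, 0.0]
force: [0.3, 0.1, -1.7]
grip_width: 0.441
grip_force: 30.4
time_s: 22.65
eef_pos: [573.4, -62.2, 120.7]
ee_rot: [0.0, 0.0, 1.0, -0.0]
force: [0.4, -0.3, 0.3]
grip_width: 0.437
grip_force: 30.4
time_s: 23.45
eef_pos: [598.1, -180.4, 76.9]
ee_rot: [0.0, -0.0, 1.0, 0.0]
force: [0.5, 0.1, -1.1]
grip_width: 0.438
grip_force: 30.4
t 23.45 pos [ 598.1 -180.4   76.9] units [-0.12 -0.07  2.12] turn [0. 0. 0.] F [ 0.5  0.1 -1.1] grip 37.4 30.4
```

```bash
python3 -m crank '[[[-0.1,-0.07,0.7,0,0,0,30],[0,0,0.6,0,0,0,30],[0,0,0.35,0,0,0,30],[0,0,0.15,0,0,0,30],[0,0,0.05,0,0,0,30],[0,0,0.03,0,0,0,30],[0,0,0,0,0,0,30],[0,0,0,0,0,0,30]]]'
python3 go.py 601 -182 23.4
```

```text
time_s: 24.25
eef_pos: [600.8, -183.0, 31.0]
ee_rot: [0.0, 0.0, 1.0, -0.0]
force: [-0.6, -0.8, -0.8]
grip_width: 0.439
grip_force: 30.4
t 24.25 pos [ 600.8 -183.    31. ] units [-0.01  0.04  0.3 ] turn [-0.    0.01 -0.  ] F [-0.6 -0.8 -0.8] grip 37.5 30.4
```

```bash
python3 -m crank '[[[0,0.02,0.1,0,0,0,30],[0,0,0.07,0,0,0,30],[0,0,0.04,0,0,0,30],[0,0,0.03,0,0,0,30],[0,0,0.03,0,0,0,30],[0,0,0.02,0,0,0,30],[0,0,0.01,0,0,0,30],[0,0,0,0,0,0,30]]]'
python3 go.py 601 -182 23.4
python3 - <<'E'
from h import *
cv2.imwrite("pics/r2.png",cv2.resize(capture("scene")[180:330,270:460],None,fx=4,fy=4))
E
```

```text
time_s: 25.05
eef_pos: [600.6, -182.4, 23.6]
ee_rot: [0.0, 0.0, 1.0, -0.0]
force: [-2.5, -0.1, 5.0]
grip_width: 0.438
grip_force: 30.9
t 25.05 pos [ 600.6 -182.4   23.6] units [-0.01  0.02  0.01] turn [-0.  0. -0.] F [-2.5 -0.1  5. ] grip 37.4 30.9
```

View pics/r2.png

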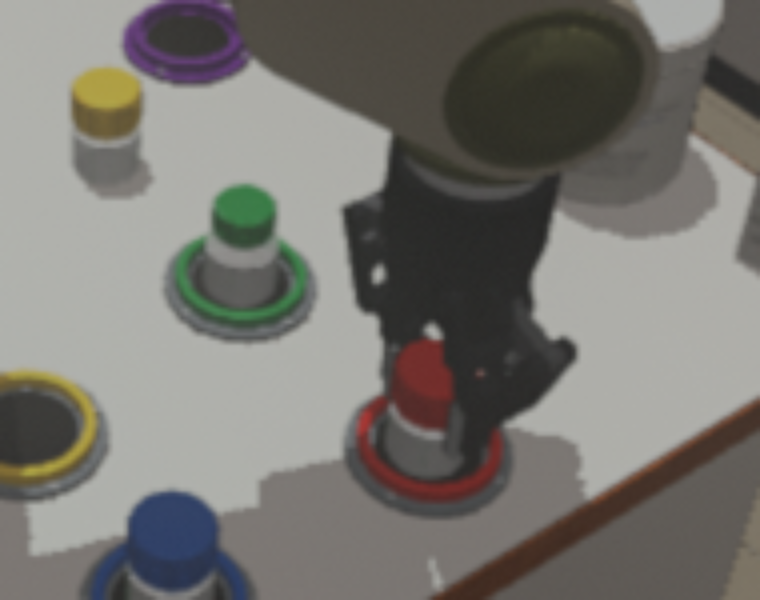

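Red is in its collar (crop 430,440) with 5 N of contact. Green (240,265) and blue stand well in theirs. I'll release red and go to yellow.

```bash
python3 -m crank '[[[0,0,-0.01,0,0,0,45],[0,0,0,0,0,0,55],[0,0,0,0,0,0,70],[0,0,0,0,0,0,70],[0,0,-0.5,0,0,0,70],[0,0,-1,0,0,0,70],[0,0,-1,0,0,0,70],[0,0.2,-1,0,0,0,70]]]'
python3 -m crank '[[[0.1,0.6,-0.5,0,0,0,85],[0.1,1,-0.2,0,0,0,85],[0,1,0,0,0,0,85],[0,1,0,0,0,0,85],[0,1,0,0,0,0,85],[0,1,0,0,0,0,85],[0,1,0,0,0,0,85],[0,1,0,0,0,0,85]]]'
python3 -m crank '[[[0,1,0,0,0,0,85],[0,1,0,0,0,0,85],[0,0.7,0,0,0,0,85],[0,0.3,0.3,0,0,0,85],[0,0,0.8,0,0,0,85],[0,0,0.8,0,0,0,85],[0,0,0.4,0,0,0,85],[0,0,0,0,0,0,85]]]'
python3 go.py 595.2 89.5 17
```

```text
time_s: 25.9
eef_pos: [600.7, -177.8, 112.8]
ee_rot: [0.0, 0.0, 1.0, -0.0]
force: [0.4, 0.1, 0.1]
grip_width: 0.821
grip_force: 0.0
time_s: 26.7
eef_pos: [595.0, 14.6, 128.4]
ee_rot: [-0.0, -0.0, 1.0, 0.0]
force: [-0.1, -0.3, 0.5]
grip_width: 0.993
grip_force: 0.0
time_s: 27.5
eef_pos: [594.9, 87.3, 69.2]
ee_rot: [-0.001, 0.0, 1.0, 0.0]
force: [0.3, -0.2, 0.6]
grip_width: 0.992
grip_force: 0.0
t 27.5 pos [594.9  87.3  69.2] units [-0.02  0.09  2.09] turn [ 0.   -0.02 -0.01] F [ 0.3 -0.2  0.6] grip 84.7 0.0
```

```bash
python3 -m crank '[[[0,0.06,0.5,0,0,0,85],[0,0,0.7,0,0,0,85],[0,0,0.6,0,0,0,85],[0,0,0.25,0,0,0,85],[0,0,0,0,0,0,85],[0,0,0,0,0,0,60],[0,0,0,0,0,0,30],[0,0,0,0,0,0,30]]]'
python3 go.py 595.2 89.5 17
python3 -m crank '[[[0,0,0,0,0,0,30],[0,0,0,0,0,0,30],[0,0,0,0,0,0,30],[0,0,0,0,0,0,30],[0,0,0,0,0,0,30],[0,0,0,0,0,0,30],[0,0,0,0,0,0,30],[0,0,0,0,0,0,30]]]'
python3 go.py 442 -61 22
```

```text
time_s: 28.3
eef_pos: [596.0, 89.1, 20.1]
ee_rot: [0.001, 0.0, 1.0, -0.0]
force: [-0.2, 0.6, 1.0]
grip_width: 0.51
grip_force: 1.0
t 28.3 pos [596.   89.1  20.1] units [0.03 0.02 0.13] turn [-0.    0.01 -0.  ] F [-0.2  0.6  1. ] grip 43.5 1.0
time_s: 29.1
eef_pos: [596.1, 89.1, 20.4]
ee_rot: [0.001, 0.0, 1.0, -0.0]
force: [-2.1, 0.3, 6.1]
grip_width: 0.442
grip_force: 30.2
t 29.1 pos [596.1  89.1  20.4] units [ 6.16 -6.01 -0.07] turn [-0.    0.01 -0.  ] F [-2.1  0.3  6.1] grip 37.7 30.2
```

```bash
python3 -m crank '[[[0,0,-0.3,0,0,0,30],[0,0,-0.7,0,0,0,30],[0,0,-1,0,0,0,30],[0,0,-1,0,0,0,30],[0.3,-0.3,-0.7,0,0,0,30],[0.6,-0.6,-0.3,0,0,0,30],[0.9,-0.9,0,0,0,0,30],[0.9,-0.9,0,0,0,0,30]]]'
python3 -m crank '[[[0.9,-0.9,0,0,0,0,30],[0.9,-0.9,0,0,0,0,30],[0.9,-0.8,0,0,0,0,30],[0.5,-0.4,0,0,0,0,30],[0.2,-0.1,0.4,0,0,0,30],[0,0,0.8,0,0,0,30],[0,0,0.8,0,0,0,30],[0,0,0.6,0,0,0,30]]]'
python3 go.py 442 -61 25.5
```

```text
time_s: 29.9
eef_pos: [527.4, 21.1, 120.0]
ee_rot: [0.0, -0.0, 1.0, -0.0]
force: [0.8, 0.0, -0.3]
grip_width: 0.449
grip_force: 30.3
time_s: 30.7
eef_pos: [443.0, -55.3, 53.1]
ee_rot: [-0.0, -0.0, 1.0, 0.0]
force: [-0.0, -0.3, 0.1]
grip_width: 0.441
grip_force: 30.3
t 30.7 pos [443.  -55.3  53.1] units [ 0.04 -0.23  1.1 ] turn [ 0.   -0.01  0.  ] F [-0.  -0.3  0.1] grip 37.7 30.3
```

```bash
python3 -m crank '[[[0.03,-0.2,0.4,0,0,0,30],[0,0,0.3,0,0,0,30],[0,0,0.1,0,0,0,30],[0,0,0.06,0,0,0,30],[0,0,0.03,0,0,0,30],[0,0,0,0,0,0,30],[0,0,0,0,0,0,30],[0,0,0,0,0,0,30]]]'
python3 go.py 442 -61 25.5
```

```text
time_s: 31.5
eef_pos: [442.5, -60.9, 32.5]
ee_rot: [0.0, 0.0, 1.0, -0.0]
force: [-0.7, -0.6, -0.1]
grip_width: 0.444
grip_force: 30.3
t 31.5 pos [442.5 -60.9  32.5] units [ 0.02 -0.    0.28] turn [-0.  0. -0.] F [-0.7 -0.6 -0.1] grip 37.9 30.3
```

```bash
python3 -m crank '[[[0,0,0.1,0,0,0,30],[0,0,0.06,0,0,0,30],[0,0,0.04,0,0,0,30],[0,0,0.03,0,0,0,30],[0,0,0.02,0,0,0,30],[0,0,0.02,0,0,0,30],[0,0,0.01,0,0,0,30],[0,0,0,0,0,0,30]]]'
python3 go.py 442 -61 25.5
```

```text
time_s: 32.3
eef_pos: [442.4, -60.8, 25.4]
ee_rot: [0.0, 0.0, 1.0, -0.0]
force: [-0.5, -1.0, 1.3]
grip_width: 0.441
grip_force: 30.5
t 32.3 pos [442.4 -60.8  25.4] units [ 0.02 -0.01 -0.  ] turn [-0.  0. -0.] F [-0.5 -1.   1.3] grip 37.7 30.5
```

```bash
python3 -m crank '[[[0,0,0.02,0,0,0,30],[0,0,0,0,0,0,30],[0,0,0,0,0,0,30],[0,0,0,0,0,45,45],[0,0,0,0,0,0,55],[0,0,0,0,0,0,70],[0,0,0,0,0,0,70],[0,0,0,0,0,0,70]]]'; python3 go.py 442 -61 25.5
```

```text
t 32.3 pos [442.4 -60.8  25.4] units [ 0.02 -0.01 -0.  ] turn [-0.  0. -0.] F [-0.5 -1.   1.3] grip 37.7 30.5out of range
```

A typo got that call refused whole, and nothing moved. Here it is corrected.

```bash
python3 -m crank '[[[0,0,0.02,0,0,0,30],[0,0,0,0,0,0,30],[0,0,0,0,0,0,30],[0,0,0,0,0,0,45],[0,0,0,0,0,0,55],[0,0,0,0,0,0,70],[0,0,0,0,0,0,70],[0,0,0,0,0,0,70]]]'
python3 go.py 442 -61 25.5
python3 -m crank '[[[0,0,-0.4,0,0,0,70],[0,0,-0.8,0,0,0,70],[0,0,-1,0,0,0,70],[0,0,-1,0,0,0,70],[0,0,-1,0,0,0,70],[0,0,-1,0,0,0,70],[0,0.5,-1,0,0,0,70],[0,0.9,-0.5,0,0,0,70]]]'
python3 -m crank '[[[0,1,0,0,0,0,70],[0,1,0,0,0,0,70],[0,1,0,0,0,0,70],[0,1,0,0,0,0,70],[0,1,0,0,0,0,70],[0,1,0,0,0,0,70],[0,1,0,0,0,0,70],[0,1,0,0,0,0,70]]]'
python3 -m crank '[[[0,1,0,0,0,0,70],[0,1,0,0,0,0,70],[0,1,0,0,0,0,70],[0,1,0,0,0,0,70],[0,1,0,0,0,0,70],[0,0.6,0,0,0,0,70],[0,0.2,0,0,0,0,70],[0,0,0,0,0,0,70]]]'
python3 - <<'E'
from h import *
a=capture("top");b=capture("scene")
cv2.imwrite("pics/end.png",np.vstack([cv2.resize(a[135:285,210:440],(460,300),interpolation=cv2.INTER_CUBIC),cv2.resize(b[200:350,210:440],(460,300),interpolation=cv2.INTER_CUBIC)]))
E
```

```text
time_s: 33.1
eef_pos: [442.4, -60.9, 24.7]
ee_rot: [-0.0, 0.0, 1.0, -0.0]
force: [0.6, 0.3, -0.6]
grip_width: 0.815
grip_force: 0.0
t 33.1 pos [442.4 -60.9  24.7] units [ 0.02 -0.01 -0.03] turn [-0. -0. -0.] F [ 0.6  0.3 -0.6] grip 69.6 0.0
time_s: 33.9
eef_pos: [443.0, -26.3, 195.0]
ee_rot: [0.002, 0.001, 1.0, -0.001]
force: [0.4, -0.2, -0.7]
grip_width: 0.818
grip_force: 0.0
time_s: 34.7
eef_pos: [442.2, 175.2, 193.1]
ee_rot: [0.0, 0.0, 1.0, 0.0]
force: [0.3, -0.6, 0.1]
grip_width: 0.82
grip_force: 0.0
time_s: 35.5
eef_pos: [442.4, 319.1, 192.4]
ee_rot: [-0.0, -0.0, 1.0, -0.0]
force: [-0.2, 0.2, 0.1]
grip_width: 0.815
grip_force: 0.0
```

View pics/end.png

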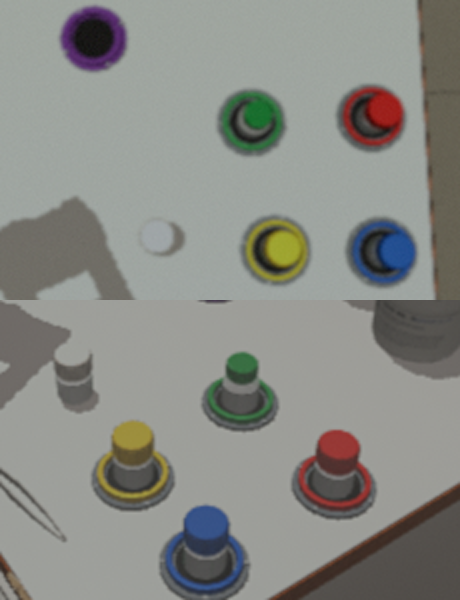

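All four bottles stand upright inside the collar of their own colour: green (250,120), red (372,117), yellow (277,248) and blue (382,250). The white bottle is still at (157,236), and the arm is clear of everything.

```bash
python3 -c "
from rig import *
print(finish_job())"
```

```text
the job is handed in; nothing more can be done
None
```

All four coloured-cap bottles stand upright in their matching seats, placed in the order green, blue, red, yellow; the white bottle and pick jar were not touched, and the job was handed in at about 36 s.

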